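# Move the charged battery pack from its charger to the can crusher

### The arm

A 6-joint arm with a two-finger parallel gripper is mounted at the origin on the work surface. World frame = base frame: x ahead of the robot, y to its left, z up, the work surface at z = 0. Lengths are in m, angles in rad, forces in N, time in s.
With the tool pointing down it reaches from about 0.3 to 0.75 m from the base axis. Payload 8.5 kg.
Tool frame: the origin (TCP) lies midway between the tips of the shut fingers; the grasp point (between the pads) lies 19 mm behind it (manip.pinch_z is the distance from the TCP to the grasp point, in m); z points along the fingers, y is the direction in which the jaws open and shut (so a half turn about z gives the same grasp; the last joint's range is limited). The gripper opens to 88 mm and grips with 3 to 60 N. Pads are 18 mm wide; open, the fingers measure 123 mm over their backs; the gripper's body (75 mm by 187 mm) begins 45 mm behind the grasp point.
Start: joints at [-1.4, 0.381, 1.297, -0, 1.464, -0.215], TCP at [0.207, -0.51, 0.239] pointing down, gripper open.
Joint ranges: [-3.11, 3.11], [-0.89, 2.33], [0.22, 2.48], [-1.42, 4.56], [0.17, 2.85], [-2.88, 2.88]. Speed limits (rad/s): [2.39, 2.39, 3.14, 3.14, 3.14, 3.14].

### API

Orientations are given as [roll, pitch, yaw] about the fixed x, y, z axes, in that order (R = Rz(yaw) Ry(pitch) Rx(roll)).
In Python, from plant import manip gives the robot as it stands.
- The arm moves only by the tool play_rows, never from a script. Its arguments are lists of equal length, an entry for each row: "translation": the shift along the tool's x, y, z in mm, a list of three; "yaw": the turn about the tool's z in rad. In form: {"translation": [[x, y, z], ...], "yaw": [yaw, ...]}. A call has exactly 8 rows; each row is the pose to reach, as a shift and turn from the pose measured when the call began, along the tool's axes at that moment; what a row does not reach only later rows make up. A row lasts 1/8 s, in which the tool goes at most 62.5 mm and 10.7 degrees, less where a joint would pass 70% of its speed; a pose out of reach is approached as far as the arm can. A call with a gripper value outside its range is refused whole. "gripper" is the finger opening in mm, from 0 to 88.1, set as the call begins (left out, the last holds). The fingers move at their own pace and stop on an object; "force" is the grip in N (left out, the last holds). Time passes only in rows, so rows that repeat a pose let the fingers close, or fill a call up. It gives the time, the measured TCP pose, the force and the opening at its end, in the units of the state.
- manip.get_obs(): the state, without advancing time (a new reading comes with each control period).
- manip.capture(name): name is "scene" or "top" or "wrist"; returns (picture, depth): 420x560x3 uint8, red, green, blue; 420x560 float32, m along the optical axis (not along the pixel's ray), 0 where there is no reading.
- manip.camera_model(name): a dict with "fovy" (degrees; the focal length in pixels is half the picture's height over the tangent of half this angle, whatever the lens; pixels are square), "cx", "cy" (the principal point, pixels), "k1" (the pictures are not rectified: a ray, as slopes to the right and down, at radius r is drawn at 1 + k1 r^2 times it, then the intrinsics apply), "world_from_camera" (4x4, takes a point from camera to world coordinates). Camera axes: x right, y down, z forward; pixel columns grow to the right and rows downward; lengths in m; the calibration is good to about 2 mm. A picture is of the moment at which its call begins: read the wrist's pose just before it. camera_model takes no time and is no camera call; for the wrist camera it gives the pose at the moment of the call.
- manip.job_done(): hands the job in, once; it reports no verdict.
The state is a dict: "t": time; "joint_pos": joint angles; "qvel": joint speeds; "joint_torque": joint torques, N m; "ee_pos": TCP position; "tcp_rot": TCP orientation; "contact_force": force on the tool from outside, world axes, zero at the start; "wrist_torque": the same for the moment, N m; "gripper_width": finger opening in m.
Only numpy, scipy, OpenCV 4.12 (cv2) and the standard library are available. Lean on these libraries where they do the work, as an engineer would, in place of code of your own. Each camera call takes 0.05 s, during which the arm holds its last target. There are 200 camera calls.

### The job

Press the black battery pack that is caught in the grey charger to release its push-push catch, take it out, and push it into the empty battery bay at the front of the chrome can crusher until the catch there holds it, then let go. Feel for the stops and do not force the pack (a push or pull of 50 N on the charger or the crusher is too much); leave the other things on the cabinet where they are.

Things in the scene. Friction and masses are not known exactly. Their poses are not given: they have to be found in the camera images.
- pack_center (a point): Battery pack, black plastic, upright: 70 (its x) x 40 (y) x 100 mm tall, 0.2 to 0.42 kg. This point is its centre, 50 mm above its underside; z up. Its lower 60 mm is the body (with a notched waist 14 to 28 mm up, which the catch grips), the upper 40 mm a grip fin. It starts caught in the charger, axes along the charger's, and fits either way round.
- pack_fin (a point): Middle of the pack's grip fin, 80 mm above the pack's underside, 30 mm above its centre, 20 mm below its top; axes as the pack's. The fin is 36 mm (x) x 16 mm (y) and 40 mm high: grip it across the 16 mm, along y. Caught or free, at least its top 35 mm stay above the bay's rim.
- charger_slot (a point): Charger: plain grey plastic block 120 (x) x 100 (y) x 74 mm high, fixed. This point is the centre of the slot's mouth, level with the rim, 74 mm above the work surface; x along the slot's length, z up. The slot is 73 x 43 mm (1.5 mm clear of the pack all round); its mouth flares 4 mm wider each side over the top 10 mm. A spring tray is its floor.
- charger_tray (a joint): Spring tray, m down from its top place 31 mm under the rim; lifts with 8 to 10 N. Push-push: pressed to its firm stop and let go it rises 8 mm and stays caught, hidden jaws holding the pack; pressed to the stop again and let go it springs up to 0 and frees the pack. Let go short of the stop, nothing changes. Starts caught at 0.0155, stop at about 0.024.
- crusher_slot (a point): Battery bay of the can crusher: dark steel block 120 (x) x 100 (y) x 74 mm high, fixed in front (-x) of the chrome press, which stands at x 55 to 190, y +-130 mm from here, 128 mm high. This point is the centre of the slot's mouth, level with the rim; x along the slot's length, z up. Slot, flare and spring tray as the charger's; empty at the start.
- crusher_tray (a joint): Same kind of tray and catch in the crusher's bay, 0 (up) at the start. How deep this catch sits cannot be seen and differs from start to start: it holds somewhere between 0.016 and 0.022, its stop about 0.008 deeper than that, so the stop must be felt.
- can_a: squashed aluminium can lying flat, disc 66 mm across, 24 mm high; origin at the centre of its underside. Bystander.
- can_b: squashed aluminium can lying flat, disc 66 mm across, 30 mm high; origin at the centre of its underside. Bystander.
- can_c: squashed aluminium can lying flat, disc 66 mm across, 21 mm high; origin at the centre of its underside. Bystander.
- bottle: green glass bottle, 72 mm across, 260 mm tall, standing; origin at the centre of its underside. Bystander.
- vase: white ceramic vase, 116 mm across, 200 mm tall, standing; origin at the centre of its underside. Bystander.
- crate: grey plastic crate 280 x 200 x 130 mm, open on top; origin at the centre of its underside. Bystander.
- brush: hand brush lying flat, about 200 mm long; origin on its underside. Bystander.

How it is judged:
By the outcome, as a careful person would: the job done as asked, in the order asked, and still so for the second after the job is handed in, with the robot touching nothing.
It also fails if it takes over 64 s, if anything falls off the work surface, if the arm or the gripper's body presses on something with over 40 N, if the wrist force passes 120 N, or if a joint passes its speed limit or range.

## Working session

There is one attempt and no reset: what is moved stays moved. The work goes in short steps, Python scripts to look and compute and a tool call to move; the robot and the scene stay as the last step left them, time stands still between calls to the robot, and variables do not carry over. Pictures are saved under pics/ and viewed, about 8 in all and at most 12, crops included, and the job is handed in when it is done.

Besides the shell and the picture viewer there is one more tool, called after "Emit:" as a command line: name --pt "numbers of a row" for each row, then --argument value for the rest. play_rows: Moves the arm, as the interface text tells. Its arguments: {"type":"object","properties":{"translation":{"type":"array"},"yaw":{"type":"array"},"gripper":{"type":"number"},"force":{"type":"number"}},"required":["translation","yaw"]}

```bash
mkdir -p pics; ls; cat > h.py <<'E'
import numpy as np, cv2
from plant import manip
def cap(n):
    m=manip.camera_model(n); a,d=manip.capture(n); return a,d,m
def pts(d,m):
    H,W=d.shape; f=H/2/np.tan(np.radians(m['fovy'])/2)
    v,u=np.mgrid[0:H,0:W]; x=(u-m['cx'])/f; y=(v-m['cy'])/f
    xd,yd=x.copy(),y.copy()
    for _ in range(8):
        r=x*x+y*y; x=xd/(1+m['k1']*r); y=yd/(1+m['k1']*r)
    P=np.stack([x*d,y*d,d],-1); T=np.array(m['world_from_camera'])
    return P@T[:3,:3].T+T[:3,3]
def rays(uv,m,H=420):
    f=H/2/np.tan(np.radians(m['fovy'])/2); uv=np.atleast_2d(uv).astype(float)
    xd=(uv-[m['cx'],m['cy']])/f; x=xd.copy()
    for _ in range(8): x=xd/(1+m['k1']*(x**2).sum(1,keepdims=True))
    T=np.array(m['world_from_camera']); return T[:3,3],np.c_[x,np.ones(len(x))]@T[:3,:3].T
def onplane(uv,m,z):
    o,r=rays(uv,m); return o+r*((z-o[2])/r[:,2])[:,None]
E
python3 - <<'E'
from h import *
o=manip.get_obs(); print(o)
for n in('scene','top'):
    a,d,m=cap(n); cv2.imwrite(f'pics/{n}.png',a[...,::-1]); np.savez(f'{n}.npz',a=a,d=d,**{k:np.array(v) for k,v in m.items()}); print(n,m['fovy'],m['k1'],np.round(m['world_from_camera'],3).tolist(),(d>0).mean())
E
```

```text
pics
{'t': 0.0, 'joint_pos': array([-1.40032393e+00,  3.81216248e-01,  1.29824278e+00, -4.02472276e-06,
        1.46360507e+00, -2.15285554e-01]), 'qvel': array([ 0.00272819,  0.00140077,  0.00163021, -0.00167181,  0.00083159,
        0.0016339 ]), 'joint_torque': array([-1.03832932e-03, -4.37937927e+01, -2.24558812e+01,  7.13015813e-02,
        3.52381356e-02, -1.13987553e-04]), 'ee_pos': array([ 0.20690026, -0.50930294,  0.23813296]), 'tcp_rot': array([-3.14015432e+00, -3.10430232e-04,  3.85758164e-01]), 'contact_force': array([ 0.87046425,  0.00260751, -0.32127929]), 'wrist_torque': array([-0.04390618, -0.00696147, -0.04365409]), 'gripper_width': 0.08791623298279898}
scene 51.82731772857844 0.0205881957596035 [[0.722, 0.587, -0.367, 0.95], [0.692, -0.608, 0.388, -0.583], [0.004, -0.535, -0.845, 1.309], [0.0, 0.0, 0.0, 1.0]] 0.9961734693877551
top 52.95905113624408 -0.12942790777043933 [[0.021, -0.995, 0.098, 0.256], [-1.0, -0.022, -0.01, -0.02], [0.012, -0.097, -0.995, 1.668], [0.0, 0.0, 0.0, 1.0]] 0.9958078231292516
```

View pics/top.png

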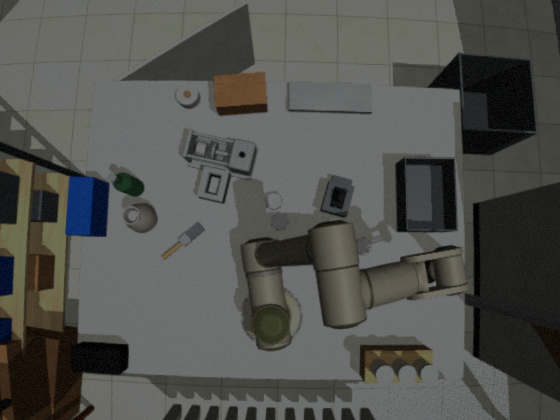

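View pics/scene.png

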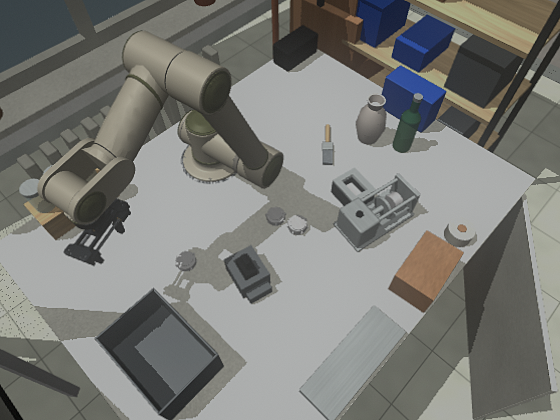

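Top: charger with the black pack is at about (338,195), and the empty bay at (212,183) with the chrome press above it (220,150). The cans are at (274,200), (280,222) and (362,245). The scene view agrees. Next I measure the rims and the fin from depth.

```bash
python3 - <<'E'
from h import *
from scipy import ndimage
for n in('top','scene'):
    z=np.load(n+'.npz'); m={k:z[k] for k in z.files}; P=pts(z['d'],m); a=z['a']
    ok=z['d']>0
    tab=P[ok&(abs(P[...,2])<.02)&(P[...,0]>.2)&(P[...,0]<.8)]; print(n,'table z',np.median(tab[:,2]))
    for nm,c in(('ch',(0.53,-0.12)),('cr',(0.58,0.3))):
        near=ok&(np.hypot(P[...,0]-c[0],P[...,1]-c[1])<.14)
        for lo,hi in((.06,.088),(.11,.14)):
            M=near&(P[...,2]>lo)&(P[...,2]<hi)
            L,k=ndimage.label(M)
            for i in range(1,k+1):
                q=P[L==i]
                if len(q)<15: continue
                v,u=np.nonzero(L==i)
                r=cv2.minAreaRect((q[:,:2]*1000).astype(np.float32))
                print(n,nm,lo,len(q),'px',u.mean().round(),v.mean().round(),'mean',q.mean(0).round(4),'z',np.median(q[:,2]).round(4),'rect',np.round(r[0],1),np.round(r[1],1),round(r[2],1))
    if n=='top': cv2.imwrite('pics/topc.png',cv2.resize(a[120:270,90:400,::-1],None,fx=2.5,fy=2.5,interpolation=cv2.INTER_CUBIC))
E
```

```text
top table z 0.00023180352004592564
top ch 0.06 296 px 330.0 193.0 mean [ 0.4736 -0.2164  0.0742] z 0.0741 rect [ 463.6 -219.6] [ 51.2 121.7] 74.4
top cr 0.06 36 px 192.0 143.0 mean [0.6594 0.3231 0.0725] z 0.0717 rect [658.2 322.9] [ 4.3 68.7] 78.4
top cr 0.06 126 px 201.0 149.0 mean [0.6362 0.2846 0.0787] z 0.0806 rect [639.1 286.4] [37.5 57.3] 78.5
top cr 0.06 101 px 221.0 152.0 mean [0.6233 0.207  0.0747] z 0.075 rect [624.4 200.9] [60.2 70.9] 78.8
top cr 0.06 495 px 211.0 181.0 mean [0.5124 0.241  0.0731] z 0.0733 rect [501.8 234. ] [102.5 122.3] 78.6
top cr 0.11 126 px 187.0 143.0 mean [0.647  0.3316 0.1203] z 0.1203 rect [647.8 332.5] [ 16.7 107.1] 78.6
top cr 0.11 15 px 215.0 137.0 mean [0.6728 0.2291 0.1133] z 0.1134 rect [672.1 228. ] [30.2 10.4] 77.2
top cr 0.11 39 px 230.0 161.0 mean [0.5791 0.1674 0.1185] z 0.1186 rect [584.4 172.1] [53.6 20.6] 1.8
scene table z 0.0006921216918345241
scene ch 0.06 401 px 256.0 265.0 mean [ 0.4807 -0.2201  0.0745] z 0.0744 rect [ 465.6 -221.7] [ 50.4 122.4] 76.0
scene ch 0.11 15 px 248.0 261.0 mean [ 0.4717 -0.244   0.1252] z 0.1268 rect [
[... 284 characters left out ...]
0.6442 0.2801 0.0783] z 0.0796 rect [641.8 285.5] [34.4 52.4] 77.2
scene cr 0.06 127 px 380.0 207.0 mean [0.6277 0.2225 0.0748] z 0.0744 rect [623.2 214. ] [43.7 66.1] 78.1
scene cr 0.06 29 px 413.0 203.0 mean [0.6979 0.3174 0.0725] z 0.0734 rect [697.7 318.2] [23.5 13.9] 28.2
scene cr 0.11 175 px 407.0 185.0 mean [0.6524 0.3289 0.1202] z 0.1208 rect [651.8 330.7] [ 20.7 109.9] 78.3
scene cr 0.11 16 px 366.0 197.0 mean [0.5782 0.1974 0.1122] z 0.1119 rect [578.1 197.5] [27.1  7.7] 86.4
scene cr 0.11 24 px 360.0 200.0 mean [0.5756 0.1667 0.1212] z 0.1215 rect [575.8 165.9] [22.8 20.8] 43.3
scene cr 0.11 31 px 405.0 202.0 mean [0.6851 0.2701 0.1125] z 0.1123 rect [684.7 272.2] [57.4 10.3] 77.0
```

View pics/topc.png

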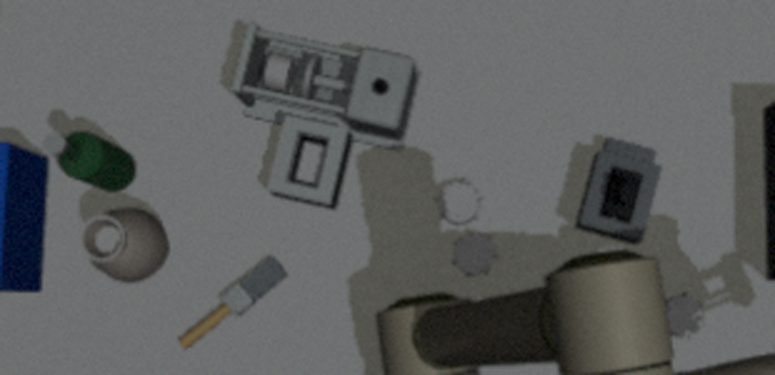

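The crop shows the charger with the pack at crop (618,190) and the empty bay at (310,160). My charger search centre cut off half the block, so I redo it.

```bash
python3 - <<'E'
from h import *
from scipy import ndimage
for n in('top','scene'):
    z=np.load(n+'.npz'); m={k:z[k] for k in z.files}; P=pts(z['d'],m); ok=z['d']>0
    for nm,c in(('ch',(0.455,-0.24)),('cr',(0.5,0.235))):
        near=ok&(np.hypot(P[...,0]-c[0],P[...,1]-c[1])<.12)
        for lo,hi in((.066,.082),(.1,.14),(.03,.055)):
            M=near&(P[...,2]>lo)&(P[...,2]<hi)
            if lo<.06 or lo>.09: M&=np.hypot(P[...,0]-c[0],P[...,1]-c[1])<.04
            L,k=ndimage.label(M)
            for i in range(1,k+1):
                q=P[L==i]
                if len(q)<12: continue
                r=cv2.minAreaRect((q[:,:2]*1000).astype(np.float32))
                print(n,nm,lo,len(q),'mean',q.mean(0).round(4),'z',np.median(q[:,2]).round(4),'rect',np.round(r[0],1),np.round(r[1],1),round(r[2],1))
E
```

```text
top ch 0.066 587 mean [ 0.4573 -0.2439  0.0736] z 0.0733 rect [ 457.4 -244.3] [100.8 121.9] 75.4
top ch 0.1 51 mean [ 0.456  -0.2429  0.1246] z 0.1267 rect [ 457.1 -243.8] [16.6 35.9] 76.0
top cr 0.066 12 mean [0.6164 0.2177 0.0746] z 0.0749 rect [616.9 218. ] [30.9  4.6] 88.4
top cr 0.066 587 mean [0.5005 0.2345 0.0736] z 0.0735 rect [501.1 234. ] [102.7 121.6] 78.6
top cr 0.03 156 mean [0.5005 0.2366 0.043 ] z 0.0432 rect [499.8 237.4] [40.6 62.8] 78.6
scene ch 0.066 842 mean [ 0.4628 -0.2481  0.0739] z 0.0741 rect [ 459.3 -245.8] [100.8 124.2] 75.4
scene ch 0.1 89 mean [ 0.4626 -0.2486  0.1221] z 0.1258 rect [ 460.  -246.2] [17.5 36.9] 74.1
scene cr 0.066 606 mean [0.5015 0.2356 0.0738] z 0.074 rect [503.2 235.2] [107.8 126.4] 80.1
scene cr 0.066 19 mean [0.6088 0.2368 0.074 ] z 0.0727 rect [607.2 236.3] [ 6.  25.5] 80.6
scene cr 0.03 148 mean [0.4986 0.2458 0.0444] z 0.0439 rect [498.1 243.3] [35.1 70.5] 82.5
```

Emit:
play_rows --pt "47 -21 0" --pt "94 -43 0" --pt "142 -65 0" --pt "190 -86 0" --pt "237 -108 0" --pt "285 -130 0" --pt "332 -151 0" --pt "332 -151 0" --yaw '[0.09, 0.18, 0.27, 0.36, 0.46, 0.55, 0.641, 0.641]' --gripper 60

```text
t: 1.1
ee_pos: [0.4591, -0.2421, 0.2382]
tcp_rot: [-3.14, 0.001, -0.251]
contact_force: [-0.4, -0.6, 0.0]
gripper_width: 0.06
```

```bash
python3 - <<'E'
from h import *
o=manip.get_obs(); print(o['t'],o['ee_pos'],o['tcp_rot'],o['contact_force'],o['qvel'])
a,d,m=cap('wrist'); cv2.imwrite('pics/w1.png',a[...,::-1]); np.savez('w1.npz',a=a,d=d,**{k:np.array(v) for k,v in m.items()})
print(np.round(m['world_from_camera'],3).tolist(),m['fovy'])
P=pts(d,m); ok=d>0; c=(.458,-.2445)
for lo,hi,R in((.066,.082,.1),(.118,.14,.05),(.08,.095,.05)):
    q=P[ok&(P[...,2]>lo)&(P[...,2]<hi)&(np.hypot(P[...,0]-c[0],P[...,1]-c[1])<R)]
    if len(q)<20: continue
    r=cv2.minAreaRect((q[:,:2]*1000).astype(np.float32)); print(lo,len(q),np.median(q[:,2]),q.mean(0),r)
E
```

```text
1.1 [ 0.4591135  -0.24210743  0.23817626] [-3.13985545e+00  9.93872991e-04 -2.51396219e-01] [-0.35017758 -0.55070124  0.01314288] [-0.0727292  -0.00577348  0.0124316  -0.01867423 -0.00485168 -0.07922505]
[[-0.247, -0.917, -0.314, 0.54], [-0.969, 0.233, 0.083, -0.264], [-0.003, 0.325, -0.946, 0.384], [0.0, 0.0, 0.0, 1.0]] 68.96522408927292
0.066 7811 0.07437175815830155 [ 0.46322207 -0.24788245  0.07407265] ((458.1098937988281, -246.6807403564453), (100.35536193847656, 120.6996841430664), 75.52167510986328)
0.118 715 0.12795147574505156 [ 0.45973165 -0.24715552  0.12766393] ((458.14996337890625, -246.98594665527344), (15.178013801574707, 36.01546096801758), 75.68064880371094)
0.08 1820 0.08792465710189712 [ 0.46491103 -0.24809492  0.0878412 ] ((458.4292907714844, -246.67794799804688), (40.02054977416992, 69.9446792602539), 75.38916015625)
```

View pics/w1.png

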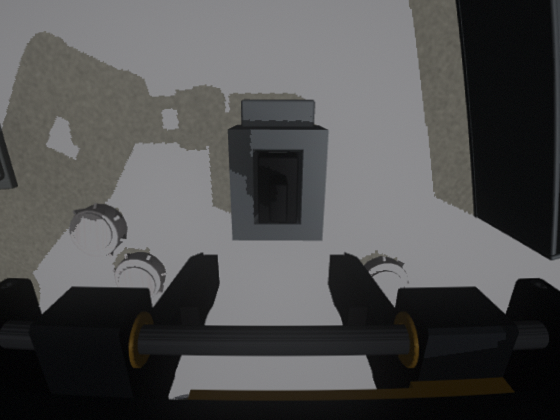

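The wrist view shows the pack fin at (278,187) inside the charger. The three heights agree on a centre of (458.2, -246.8) and yaw -0.252, and the sizes match. I descend.

Emit:
play_rows --pt "0 1 15" --pt "0 2 30" --pt "0 2 50" --pt "0 2 70" --pt "0 2 85" --pt "0 2 85" --pt "0 2 85" --pt "0 2 85" --yaw '[0, 0, 0, 0, 0, 0, 0, 0]'

```text
t: 2.15
ee_pos: [0.4577, -0.2457, 0.1538]
tcp_rot: [-3.141, 0.0, -0.252]
contact_force: [-0.4, -0.3, -0.9]
gripper_width: 0.0604
```

```bash
cat > st.py <<'E'
from h import *
import sys
o=manip.get_obs(); p=o['ee_pos']*1000; y=o['tcp_rot'][2]
print(o['t'],p.round(2),o['tcp_rot'].round(4),o['contact_force'].round(2),o['gripper_width'],abs(o['qvel']).max().round(4))
if len(sys.argv)>1:
    t=np.array([float(v) for v in sys.argv[1:5]]); d=t[:3]-p
    print('shift',round(d[0]*np.cos(y)+d[1]*np.sin(y),2),round(d[0]*np.sin(y)-d[1]*np.cos(y),2),round(-d[2],2),'yaw',round(y-t[3],4))
E
python3 st.py 458.2 -246.8 95.5 -.252
```

```text
2.15 [ 457.66 -245.71  153.81] [-3.1409e+00  2.0000e-04 -2.5230e-01] [-0.36 -0.27 -0.87] 0.06043003684826138 0.0036
shift 0.8 0.92 58.31 yaw -0.0003
```

Emit:
play_rows --pt "0.8 0.9 15" --pt "0.8 0.9 30" --pt "0.8 0.9 45" --pt "0.8 0.9 58" --pt "0.8 0.9 58" --pt "0.8 0.9 58" --pt "0.8 0.9 58" --pt "0.8 0.9 58" --yaw '[0, 0, 0, 0, 0, 0, 0, 0]'

```text
t: 3.15
ee_pos: [0.4583, -0.2468, 0.0961]
tcp_rot: [-3.141, -0.0, -0.252]
contact_force: [-0.9, 0.9, -0.1]
gripper_width: 0.06
```

Emit:
play_rows --pt "0 0 0" --pt "0 0 0" --pt "0 0 0" --pt "0 0 0" --pt "0 0 0" --pt "0 0 0" --pt "0 0 0" --pt "0 0 0" --yaw '[0, 0, 0, 0, 0, 0, 0, 0]' --gripper 4 --force 35

```text
t: 4.15
ee_pos: [0.4583, -0.2468, 0.0961]
tcp_rot: [-3.141, -0.0, -0.252]
contact_force: [0.4, 0.8, 0.4]
gripper_width: 0.0153
```

```bash
python3 st.py 458.2 -246.8 95.5 -.252
```

```text
4.15 [ 458.31 -246.79   96.14] [-3.1412e+00 -4.0000e-04 -2.5220e-01] [0.37 0.81 0.4 ] 0.015346448922719792 0.0014
shift -0.1 0.04 0.64 yaw -0.0002
```

Emit:
play_rows --pt "0 0 1" --pt "0 0 2" --pt "0 0 3" --pt "0 0 4" --pt "0 0 5" --pt "0 0 6" --pt "0 0 7" --pt "0 0 7" --yaw '[0, 0, 0, 0, 0, 0, 0, 0]'

```text
t: 5.15
ee_pos: [0.4584, -0.2468, 0.0897]
tcp_rot: [-3.142, -0.001, -0.252]
contact_force: [-2.0, 1.4, 6.3]
gripper_width: 0.0156
```

```bash
python3 st.py
```

```text
5.15 [ 458.38 -246.79   89.75] [-3.1415e+00 -1.0000e-03 -2.5210e-01] [-2.03  1.38  6.27] 0.015607222951165223 0.0023
```

Emit:
play_rows --pt "0 0 1" --pt "0 0 1.5" --pt "0 0 2" --pt "0 0 2.5" --pt "0 0 3" --pt "0 0 3.5" --pt "0 0 3.5" --pt "0 0 3.5" --yaw '[0, 0, 0, 0, 0, 0, 0, 0]'

```text
t: 6.15
ee_pos: [0.4584, -0.2468, 0.0873]
tcp_rot: [3.141, -0.002, -0.252]
contact_force: [-2.2, 2.3, 12.1]
gripper_width: 0.0158
```

```bash
python3 st.py
```

```text
6.15 [ 458.45 -246.77   87.27] [ 3.1412e+00 -1.8000e-03 -2.5190e-01] [-2.24  2.27 12.13] 0.015794095941480967 0.0012
```

Emit:
play_rows --pt "0 0 1" --pt "0 0 1.5" --pt "0 0 2" --pt "0 0 2.5" --pt "0 0 2.5" --pt "0 0 2.5" --pt "0 0 2.5" --pt "0 0 2.5" --yaw '[0, 0, 0, 0, 0, 0, 0, 0]'

```text
t: 7.15
ee_pos: [0.4585, -0.2468, 0.0866]
tcp_rot: [3.14, -0.003, -0.252]
contact_force: [-5.1, 4.8, 19.4]
gripper_width: 0.0157
```

```bash
python3 st.py
```

```text
7.15 [ 458.51 -246.78   86.56] [ 3.1404e+00 -3.1000e-03 -2.5170e-01] [-5.12  4.85 19.4 ] 0.015687251851534 0.0011
```

The stop is felt: 0.7 mm of travel for 7 N. I let it rise.

Emit:
play_rows --pt "0 0 -2" --pt "0 0 -4" --pt "0 0 -7" --pt "0 0 -10" --pt "0 0 -13" --pt "0 0 -16" --pt "0 0 -19" --pt "0 0 -19" --yaw '[0, 0, 0, 0, 0, 0, 0, 0]'

```text
t: 8.15
ee_pos: [0.4584, -0.2467, 0.1058]
tcp_rot: [3.14, -0.003, -0.252]
contact_force: [-1.7, 2.5, 4.9]
gripper_width: 0.0159
```

```bash
python3 st.py
```

```text
8.15 [ 458.44 -246.71  105.82] [ 3.1403 -0.0032 -0.2516] [-1.72  2.46  4.95] 0.015909107848757226 0.0095
```

It rose 19 mm, well past the 8 mm catch, with the spring still pushing up, so the pack is free. I lift it out.

Emit:
play_rows --pt "0 0 -8" --pt "0 0 -18" --pt "0 0 -30" --pt "0 0 -45" --pt "0 0 -65" --pt "0 0 -90" --pt "0 0 -110" --pt "0 0 -115" --yaw '[0, 0, 0, 0, 0, 0, 0, 0]'

```text
t: 9.15
ee_pos: [0.4584, -0.2467, 0.2223]
tcp_rot: [3.139, -0.006, -0.252]
contact_force: [0.7, -0.6, -3.5]
gripper_width: 0.016
```

```bash
python3 st.py 483.5 146.5 220 -.199
```

```text
9.15 [ 458.35 -246.68  222.31] [ 3.1391 -0.0055 -0.2516] [ 0.68 -0.58 -3.52] 0.016048491161503534 0.0859
shift -73.54 -387.06 2.31 yaw -0.0526
```

Emit:
play_rows --pt "-5 -26 2" --pt "-11 -60 2" --pt "-19 -100 2" --pt "-27 -142 2" --pt "-35 -184 2" --pt "-43 -226 2" --pt "-50 -262 2" --pt "-55 -287 2" --yaw '[0, -0.01, -0.02, -0.03, -0.04, -0.05, -0.0526, -0.0526]'

```text
t: 10.15
ee_pos: [0.4762, 0.0466, 0.2188]
tcp_rot: [3.139, -0.004, -0.198]
contact_force: [0.4, 0.3, -3.3]
gripper_width: 0.0159
```

```bash
python3 st.py 483.5 146.5 220 -.199
```

```text
10.15 [476.17  46.57 218.85] [ 3.1389 -0.0044 -0.1979] [ 0.42  0.28 -3.35] 0.015935293125332994 0.4274
shift -12.46 -99.42 -1.15 yaw 0.0011
```

Emit:
play_rows --pt "-3 -25 -1" --pt "-6 -50 -1" --pt "-9 -75 -1" --pt "-12 -92 -1" --pt "-12 -99 -1" --pt "-12 -99 -1" --pt "-12 -99 -1" --pt "-12 -99 -1" --yaw '[0, 0, 0, 0, 0, 0, 0, 0]'

```text
t: 11.15
ee_pos: [0.4839, 0.1455, 0.2196]
tcp_rot: [3.139, -0.004, -0.199]
contact_force: [-0.0, 0.1, -3.2]
gripper_width: 0.0158
```

```bash
python3 st.py; python3 - <<'E'
from h import *
a,d,m=cap('wrist'); cv2.imwrite('pics/w2.png',a[...,::-1]); np.savez('w2.npz',a=a,d=d,**{k:np.array(v) for k,v in m.items()})
P=pts(d,m); ok=d>0; c=(.5015,.236)
for lo,hi,R in((.066,.082,.082),(.03,.055,.04)):
    q=P[ok&(P[...,2]>lo)&(P[...,2]<hi)&(np.hypot(P[...,0]-c[0],P[...,1]-c[1])<R)]
    if len(q)<20: continue
    r=cv2.minAreaRect((q[:,:2]*1000).astype(np.float32)); print(lo,len(q),np.median(q[:,2]),q.mean(0),r)
T=np.array(m['world_from_camera']); print(T[:3,3])
# pack in hand: points near TCP
o=manip.get_obs(); e=o['ee_pos']
q=P[ok&(abs(P[...,0]-e[0])<.06)&(abs(P[...,1]-e[1])<.04)&(P[...,2]<e[2]+.02)&(P[...,2]>.09)]
print(len(q), q.min(0),q.max(0)) if len(q) else 0
E
```

```text
11.15 [483.91 145.46 219.59] [ 3.1388 -0.0045 -0.1987] [-0.01  0.08 -3.25] 0.015753577447577292 0.0015
0.066 8756 0.0743190315500395 [0.50541396 0.23370678 0.0739161 ] ((501.34161376953125, 235.01058959960938), (101.23480987548828, 121.5608901977539), 78.62031555175781)
0.03 2301 0.04356129078025195 [0.49995621 0.23958674 0.04335484] ((500.07666015625, 237.81141662597656), (39.773284912109375, 71.50382232666016), 77.70394897460938)
[0.56475353 0.12908771 0.3662882 ]
6335 [0.47068263 0.11912504 0.15296374] [0.52169682 0.16535985 0.23957424]
```

View pics/w2.png

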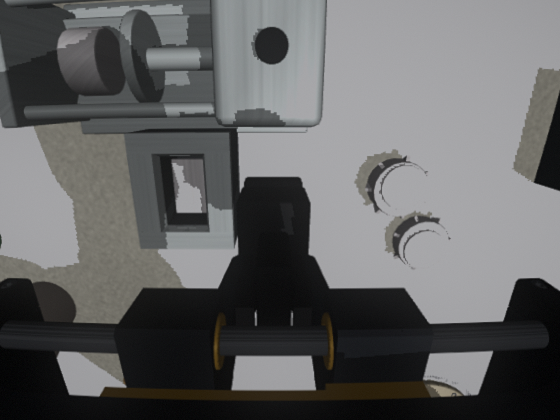

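The bay shows at (185,190), the press behind it, and the pack hangs upright in the fingers. The rim measures 101 x 122 mm at (501.3, 235.0), z 74, yaw -0.199, which agrees with the top view. I go over it and start down.

Emit:
play_rows --pt "0 -20 0" --pt "-0.3 -45 0" --pt "-0.6 -70 0" --pt "-0.6 -87 5" --pt "-0.6 -91.4 20" --pt "-0.6 -91.4 40" --pt "-0.6 -91.4 55" --pt "-0.6 -91.4 55" --yaw '[0, 0, 0, 0, 0, 0, 0, 0]'

```text
t: 12.2
ee_pos: [0.501, 0.2345, 0.163]
tcp_rot: [3.138, -0.002, -0.199]
contact_force: [0.5, 1.0, -2.7]
gripper_width: 0.0155
```

```bash
python3 st.py 501.3 235.1 115 -.1986;  python3 - <<'E'
from h import *
a,d,m=cap('wrist'); cv2.imwrite('pics/w3.png',a[...,::-1])
P=pts(d,m); ok=d>0; c=(.5015,.236)
v=ok&(P[...,2]>.07)&(P[...,2]<.078)&(np.hypot(P[...,0]-c[0],P[...,1]-c[1])<.082)
q=P[v]; r=cv2.minAreaRect((q[:,:2]*1000).astype(np.float32)); print(len(q),r)
e=np.array([.5013,.2351]); R=np.array([[np.cos(-.1986),-np.sin(-.1986)],[np.sin(-.1986),np.cos(-.1986)]])
l=(q[:,:2]-e)@R*1000; print(np.percentile(l,[0.5,99.5],axis=0))
E
```

```text
12.2 [501.03 234.49 162.98] [ 3.1375e+00 -1.8000e-03 -1.9910e-01] [ 0.54  1.01 -2.65] 0.015531882013924915 0.039
shift 0.14 -0.65 47.98 yaw -0.0005
9020 ((501.904541015625, 234.52426147460938), (100.6906967163086, 119.93344116210938), 78.4765625)
[[-55.86391564 -50.31597599]
 [ 60.28857325  49.37768472]]
```

View pics/w3.png

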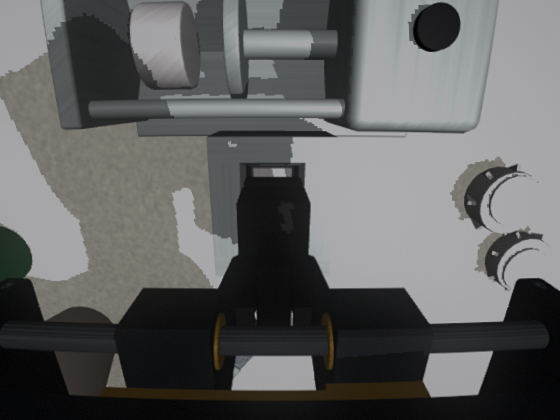

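The view from above has the pack centred over the slot mouth (272,170). The refined centre is (501.5, 234.7), within 0.5 mm. I lower it into the mouth.

Emit:
play_rows --pt "0.4 -0.2 5" --pt "0.4 -0.2 10" --pt "0.4 -0.2 15" --pt "0.4 -0.2 20" --pt "0.4 -0.2 25" --pt "0.4 -0.2 30" --pt "0.4 -0.2 35" --pt "0.4 -0.2 35" --yaw '[0, 0, 0, 0, 0, 0, 0, 0]'

```text
t: 13.25
ee_pos: [0.5019, 0.2347, 0.1286]
tcp_rot: [3.138, -0.003, -0.199]
contact_force: [-0.6, -0.2, -2.8]
gripper_width: 0.0158
```

```bash
python3 st.py 501.5 234.7 115 -.1986
```

```text
13.25 [501.92 234.65 128.61] [ 3.1381e+00 -3.0000e-03 -1.9900e-01] [-0.6  -0.23 -2.81] 0.015820733788995203 0.0093
shift -0.42 0.03 13.61 yaw -0.0004
```

No contact, and the pack is 14 mm into the slot. I go down onto the tray.

Emit:
play_rows --pt "-0.3 0 4" --pt "-0.3 0 8" --pt "-0.3 0 12" --pt "-0.3 0 16" --pt "-0.3 0 20" --pt "-0.3 0 24" --pt "-0.3 0 27" --pt "-0.3 0 27" --yaw '[0, 0, 0, 0, 0, 0, 0, 0]'

```text
t: 14.25
ee_pos: [0.5019, 0.2347, 0.1022]
tcp_rot: [3.139, -0.004, -0.199]
contact_force: [-1.7, 0.4, 5.2]
gripper_width: 0.0155
```

```bash
python3 st.py
```

```text
14.25 [501.91 234.69 102.19] [ 3.1386 -0.004  -0.1991] [-1.73  0.39  5.21] 0.01546311499185957 0.0028
```

Emit:
play_rows --pt "0 0 2" --pt "0 0 4" --pt "0 0 6" --pt "0 0 8" --pt "0 0 10" --pt "0 0 11.5" --pt "0 0 13" --pt "0 0 13" --yaw '[0, 0, 0, 0, 0, 0, 0, 0]'

```text
t: 15.25
ee_pos: [0.5019, 0.2347, 0.0897]
tcp_rot: [3.139, -0.004, -0.199]
contact_force: [-2.6, -1.1, 6.7]
gripper_width: 0.016
```

```bash
python3 st.py
```

```text
15.25 [501.94 234.71  89.75] [ 3.1388 -0.0044 -0.1989] [-2.59 -1.14  6.69] 0.01599385277651342 0.002
```

Emit:
play_rows --pt "0 0 0.5" --pt "0 0 1" --pt "0 0 1.5" --pt "0 0 2" --pt "0 0 2.5" --pt "0 0 2.5" --pt "0 0 2.5" --pt "0 0 2.5" --yaw '[0, 0, 0, 0, 0, 0, 0, 0]'

```text
t: 16.25
ee_pos: [0.5019, 0.2347, 0.0879]
tcp_rot: [3.139, -0.005, -0.199]
contact_force: [-2.5, -0.3, 6.7]
gripper_width: 0.0158
```

```bash
python3 st.py
```

```text
16.25 [501.91 234.72  87.9 ] [ 3.1389 -0.0047 -0.1989] [-2.49 -0.35  6.73] 0.015750333096364935 0.0027
```

Emit:
play_rows --pt "0 0 0.5" --pt "0 0 1" --pt "0 0 1.5" --pt "0 0 2" --pt "0 0 2.5" --pt "0 0 2.5" --pt "0 0 2.5" --pt "0 0 2.5" --yaw '[0, 0, 0, 0, 0, 0, 0, 0]'

```text
t: 17.25
ee_pos: [0.5019, 0.2347, 0.0862]
tcp_rot: [3.139, -0.005, -0.199]
contact_force: [-3.0, -0.5, 7.0]
gripper_width: 0.0162
```

```bash
python3 st.py
```

```text
17.25 [501.94 234.73  86.15] [ 3.139  -0.0053 -0.1987] [-2.97 -0.5   6.98] 0.016170631629328587 0.0015
```

Emit:
play_rows --pt "0 0 0.5" --pt "0 0 1" --pt "0 0 1.5" --pt "0 0 2" --pt "0 0 2.5" --pt "0 0 2.5" --pt "0 0 2.5" --pt "0 0 2.5" --yaw '[0, 0, 0, 0, 0, 0, 0, 0]'

```text
t: 18.25
ee_pos: [0.502, 0.2347, 0.0845]
tcp_rot: [3.139, -0.006, -0.199]
contact_force: [-2.8, -0.6, 9.2]
gripper_width: 0.0159
```

```bash
python3 st.py
```

```text
18.25 [501.96 234.71  84.51] [ 3.1392 -0.0059 -0.1986] [-2.84 -0.59  9.24] 0.01587944218352331 0.0007
```

Force starts to rise near z 84.5; I press a little further to confirm.

Emit:
play_rows --pt "0 0 0.5" --pt "0 0 1" --pt "0 0 1.5" --pt "0 0 2" --pt "0 0 2" --pt "0 0 2" --pt "0 0 2" --pt "0 0 2" --yaw '[0, 0, 0, 0, 0, 0, 0, 0]'

```text
t: 19.25
ee_pos: [0.502, 0.2347, 0.0838]
tcp_rot: [3.139, -0.007, -0.198]
contact_force: [-5.0, -1.2, 12.5]
gripper_width: 0.0157
```

```bash
python3 st.py
```

```text
19.25 [501.98 234.73  83.84] [ 3.1394 -0.0069 -0.1984] [-4.99 -1.21 12.5 ] 0.015696255600165996 0.0013
```

Emit:
play_rows --pt "0 0 0.5" --pt "0 0 1" --pt "0 0 1.5" --pt "0 0 2" --pt "0 0 2.5" --pt "0 0 2.5" --pt "0 0 2.5" --pt "0 0 2.5" --yaw '[0, 0, 0, 0, 0, 0, 0, 0]'

```text
t: 20.25
ee_pos: [0.5021, 0.2347, 0.0833]
tcp_rot: [3.14, -0.008, -0.198]
contact_force: [-6.6, -2.8, 18.3]
gripper_width: 0.0159
```

```bash
python3 st.py
```

```text
20.25 [502.07 234.71  83.26] [ 3.1398 -0.0084 -0.1983] [-6.59 -2.79 18.28] 0.015928700803645994 0.002
```

The stop is firm at z ≈ 84 (18 N). I let the pack rise and feel for the catch.

Emit:
play_rows --pt "0 0 -1.5" --pt "0 0 -3" --pt "0 0 -4.5" --pt "0 0 -6" --pt "0 0 -7.5" --pt "0 0 -9" --pt "0 0 -10" --pt "0 0 -10" --yaw '[0, 0, 0, 0, 0, 0, 0, 0]'

```text
t: 21.25
ee_pos: [0.5021, 0.2348, 0.093]
tcp_rot: [3.14, -0.008, -0.198]
contact_force: [-0.6, 0.4, -2.6]
gripper_width: 0.0156
```

```bash
python3 st.py
```

```text
21.25 [502.12 234.76  92.97] [ 3.1398 -0.0085 -0.1983] [-0.56  0.41 -2.61] 0.015571392607427001 0.0021
```

The spring's push is gone, so the tray has stopped at the catch. A small tug confirms it.

Emit:
play_rows --pt "0 0 -0.5" --pt "0 0 -1" --pt "0 0 -1.5" --pt "0 0 -2" --pt "0 0 -2" --pt "0 0 -2" --pt "0 0 -2" --pt "0 0 -2" --yaw '[0, 0, 0, 0, 0, 0, 0, 0]'

```text
t: 22.25
ee_pos: [0.5021, 0.2348, 0.0949]
tcp_rot: [3.14, -0.008, -0.198]
contact_force: [0.0, -0.6, -3.8]
gripper_width: 0.0158
```

```bash
python3 st.py
```

```text
22.25 [502.08 234.77  94.95] [ 3.1398 -0.0084 -0.1983] [ 0.05 -0.56 -3.75] 0.0157643904958031 0.0024
```

Emit:
play_rows --pt "0 0 -0.5" --pt "0 0 -1" --pt "0 0 -1.5" --pt "0 0 -2" --pt "0 0 -2.5" --pt "0 0 -2.5" --pt "0 0 -2.5" --pt "0 0 -2.5" --yaw '[0, 0, 0, 0, 0, 0, 0, 0]'

```text
t: 23.25
ee_pos: [0.5022, 0.2346, 0.0967]
tcp_rot: [3.139, -0.008, -0.198]
contact_force: [5.6, 0.4, -16.3]
gripper_width: 0.0156
```

```bash
python3 st.py
```

```text
23.25 [502.15 234.65  96.68] [ 3.1395 -0.008  -0.1984] [  5.57   0.45 -16.32] 0.015598113054428183 0.002
```

The jaws hold against 16 N after about 3 mm of slack. I lower it back to rest and let go.

Emit:
play_rows --pt "0 0 0" --pt "0 0 1" --pt "0 0 2" --pt "0 0 3" --pt "0 0 3.5" --pt "0 0 3.5" --pt "0 0 3.5" --pt "0 0 3.5" --yaw '[0, 0, 0, 0, 0, 0, 0, 0]'

```text
t: 24.25
ee_pos: [0.5022, 0.2347, 0.0932]
tcp_rot: [3.139, -0.008, -0.198]
contact_force: [-0.1, 0.2, -3.4]
gripper_width: 0.0152
```

Emit:
play_rows --pt "0 0 0" --pt "0 0 0" --pt "0 0 0" --pt "0 0 0" --pt "0 0 0" --pt "0 0 0" --pt "0 0 0" --pt "0 0 0" --yaw '[0, 0, 0, 0, 0, 0, 0, 0]' --gripper 50

```text
t: 25.25
ee_pos: [0.5022, 0.2347, 0.0932]
tcp_rot: [3.14, -0.008, -0.198]
contact_force: [0.2, -0.8, -0.4]
gripper_width: 0.05
```

```bash
python3 st.py
```

```text
25.25 [502.18 234.66  93.2 ] [ 3.1395 -0.008  -0.1984] [ 0.23 -0.75 -0.45] 0.05001151730464711 0.001
```

Emit:
play_rows --pt "0 0 -5" --pt "0 0 -15" --pt "0 0 -30" --pt "0 0 -50" --pt "0 0 -75" --pt "0 0 -100" --pt "0 0 -110" --pt "0 0 -110" --yaw '[0, 0, 0, 0, 0, 0, 0, 0]'

```text
t: 26.25
ee_pos: [0.5014, 0.2351, 0.2037]
tcp_rot: [3.14, -0.009, -0.198]
contact_force: [-0.0, 0.1, -0.3]
gripper_width: 0.0503
```

```bash
python3 st.py; python3 - <<'E'
from h import *
a,d,m=cap('wrist'); cv2.imwrite('pics/w4.png',a[...,::-1])
P=pts(d,m); ok=d>0; c=(.5015,.2347)
for lo,hi,R in((.066,.0785,.082),(.105,.14,.03)):
    q=P[ok&(P[...,2]>lo)&(P[...,2]<hi)&(np.hypot(P[...,0]-c[0],P[...,1]-c[1])<R)]
    r=cv2.minAreaRect((q[:,:2]*1000).astype(np.float32)); print(lo,len(q),np.median(q[:,2]),np.percentile(q[:,2],90),r)
E
```

```text
26.25 [501.41 235.08 203.72] [ 3.14   -0.0089 -0.1984] [-0.    0.15 -0.33] 0.05029198289127278 0.0278
0.066 9666 0.07435777340547961 0.07527112105234429 ((501.3689880371094, 234.52093505859375), (100.56251525878906, 121.10025787353516), 78.66960906982422)
0.105 1008 0.12433384006555435 0.12522975934762356 ((502.37744140625, 234.19329833984375), (17.301729202270508, 36.365211486816406), 78.52775573730469)
```

View pics/w4.png

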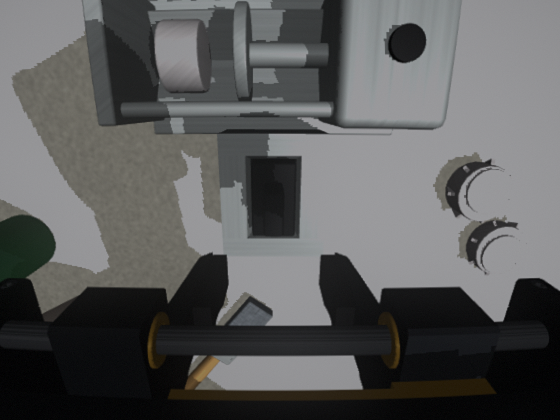

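The view shows the pack seated in the bay at (273,195). Its top is at z 124.4 mm, so the tray is down about 18.5 mm, inside the catch range; if free, the top would stand at 143. The gripper is clear of it, so I hand in.

```bash
python3 -c "
from plant import manip
print(manip.job_done(), manip.get_obs()['t'])"
```

```text
the job is handed in; nothing more can be done
the job is handed in; nothing more can be done
```

The pack is out of the charger and caught in the crusher's bay. I handed the job in at about 26 s of the 64 s allowed.

**Charger:** I gripped the fin and pressed until I felt the stop, at about 19 N. On letting go, the tray rose past its catch and the pack came free.

**Crusher bay:** I lowered the pack in without touching the sides and pressed until the stop was felt, at about 18 N. It rose about 8 mm and the spring's push vanished. A test pull met only the pack's weight for the first 3 mm or so, which I took as play in the jaws, and then held at 16 N.

**Last checks:**
- **Catch:** After release the pack's top is at z ≈ 124.4 mm, so the tray sits about 18.5 mm down. That is within the 16 to 22 mm catch range; an uncaught pack would stand at 143 mm.
- **Position:** The fin is centred within about 1 mm of the slot.
- **Contact:** The gripper is about 80 mm clear of the pack and senses about 0 N.
- **Other things:** My path kept clear of them. I saw none of them move, but I did not measure their positions again at the end.

The cameras differed by about 2 mm on the charger's position. I used the wrist camera, and the near-zero sideways force on gripping bore it out.

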